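# Put the counter winch into free spool and prove it

## Robot

A 6-joint arm with a two-finger parallel gripper is mounted at the origin on the work surface. World frame = base frame: x ahead of the robot, y to its left, z up, the work surface at z = 0. Lengths are in m, angles in rad, forces in N, time in s.
With the tool pointing down it reaches from about 0.25 to 0.775 m from the base axis. Payload 4 kg.
Tool frame: the origin (TCP) lies at the very end of the fingers, on their centre line; the grasp point (between the pads) lies 19 mm behind it; y points along the fingers, x is the direction in which the jaws open and shut, and the axes are right-handed (so a half turn about y gives the same grasp; the last joint's range is limited). The gripper opens to 94 mm and grips with 3 to 60 N. Pads are 16 mm wide; open, the fingers measure 119 mm over their backs; the gripper's body (75 mm by 177 mm) begins 78 mm behind the grasp point.
Start: joints at [-1.332, 0.087, 1.371, -0, 1.684, -0.103], TCP at [0.184, -0.518, 0.206] pointing down, gripper open.
Joint ranges: [-3.1, 3.1], [-0.76, 2.03], [0.27, 2.55], [-1.08, 4.22], [0.17, 2.65], [-2.57, 2.57]. Speed limits (rad/s): [2.79, 2.79, 3.14, 3.14, 3.14, 3.14].

## Interface

Orientations are given as [roll, pitch, yaw] about the fixed x, y, z axes, in that order (R = Rz(yaw) Ry(pitch) Rx(roll)).
In Python, from bench import robot gives the robot as it stands.
- The arm moves only by the shell command python3 -m handwheel 'ROWS' [OPENING]. ROWS is JSON, a list of rows, each an object with "delta_pos": the shift along the tool's x, y, z in mm, a list of three; "yaw": the turn about the tool's y in rad. A call has 1 to 12 rows; each row is the pose to reach, as a shift and turn from the pose commanded when the call began, along the tool's axes at that moment; what a row does not reach only later rows make up. A row lasts 1/10 s, in which the tool goes at most 50 mm and 8.59 degrees, less where a joint would pass 70% of its speed; a pose out of reach is approached as far as the arm can. A call with a gripper value outside its range is refused whole. OPENING is the closure in counts, from 0 (fully open) to 255 (shut), set as the call begins (- or left out, the last holds). The fingers move at their own pace and stop on an object; the grip force is fixed at half the most. Time passes only in rows, so rows that repeat a pose let the fingers close. It gives the time, the measured TCP pose, the force and the opening at its end, in the units of the state.
- robot.get_obs(): the state, without advancing time (a new reading comes with each control period).
- robot.snapshot(name): name is "side" or "top" or "wrist"; returns a dict with "image" (420x560x3 uint8, red, green, blue), "fx", "fy", "cx", "cy" (pixels), "rvec" (rotation vector, rad) and "tvec" (3), from world to camera coordinates, as OpenCV has them. Camera axes: x right, y down, z forward; pixel columns grow to the right and rows downward; lengths in m; the calibration is good to about 2 mm. A picture is of the moment at which its call begins. There is no depth.
- robot.close_job(): hands the job in, once; it reports no verdict.
The state is a dict: "time": time; "joint_positions": joint angles; "qvel": joint speeds; "joint_torque": joint torques, N m; "tool_pos": TCP position; "ee_rot": TCP orientation; "wrist_force": force on the tool from outside, world axes, zero at the start; "wrist_torque": the same for the moment, N m; "width": finger opening in m.
Only numpy, scipy, OpenCV 4.12 (cv2) and the standard library are available. Lean on these libraries where they do the work, as an engineer would, in place of code of your own. Each camera call takes 0.05 s, during which the arm holds its last target.

## Task

Put the winch on the counter into free spool: pull its sprung clutch knob up, turn it clockwise to the next notch and let its pin snap fully home there; feel for the notch and never force the pin against the collar. Then show that the drum runs free by pushing its cross bar from your side over the top so that it stays on the far side, and leave the other things on the counter where they are.

Things in the scene. Friction and masses are not known exactly. Their poses are not given: they have to be found in the camera images.
- winch: Grey winch without rope, screwed down, 130 x 320 mm. Origin on the counter under mid-drum; x to its far side, y along the drum axis to the square gear case (x -55..55, y 48..130 mm), whose flat deck, 105 mm high, bears the knob (vertical axis at x 0, y 89 mm); z up. Round motor at y -55..-165 mm, 102 mm high. In front of the drum (x below -50) all is clear above 20 mm.
- knob_grip (a point): Centre of the sprung knob's black wing, on its turning axis, 36 mm above the deck when down. The wing is an upright bar 42 mm long (this point's x axis), 12 mm thick (its y axis), from 14 to 48 mm above the deck when down, on a round stem 11 mm across.
- index_pin: Steel pin, 5 mm thick, sticking out sideways from the knob's stem along this body's -x axis (the wing's direction) to 36 mm from the turning axis; it sits in a notch of the collar and turns and lifts with the knob. Origin on the turning axis, at deck height when down. It bears at most 20 N against the collar, sideways or down.
- collar: Steel collar around the stem, 78 mm across; origin at its centre on the deck, axes as the winch's. Level rim 10 mm high, radius 26 to 38 mm; notches 6 mm deep give the pin 0.045 rad play each way. Start notch (locked) at -x. The free-spool notch, next one clockwise from above, lies 0.84 to 1.44 rad on: it differs from winch to winch and no pose here tells it.
- knob (a joint): Turn of the knob, rad: about 0 in the start notch, grows clockwise seen from above, end stop at 1.8. Turns easily (under 0.05 N m) once the pin is clear of a notch.
- knob_lift (a joint): How far the knob is pulled up, m: 0 with the pin at the bottom of a notch, 0.005 to 0.006 with it resting on the rim, clear of it from 0.0065, end stop 0.012. A spring pulls it down with 5.6 N at 0, 7.7 N at 0.006, 9.8 N at 0.012: let go over a notch it snaps to 0.
- drum (a joint): Turn of the drum, rad: 0 at the start, grows as its cross bar goes from the robot's side over the top (0.61) to the far side. Locked (0.06 rad of play) while the knob is in the start notch; freed, it turns with about 2 N on the cross bar and stays where it is left.
- drum_bar (a point): Middle of the drum's cross bar: steel rod 10 mm thick, parallel to the drum axis at 40 mm from it, between two flanges (94 mm across, 80 mm apart inside). Drum axis along winch y at x 0, z 58 mm; core 40 mm thick, so fingertips at 80 mm height or more pass over it. At the start the bar is at winch x -23, z 91 mm.
- bearing: loose steel bearing ring, 52 mm across, 16 mm high, lying flat on the counter in front of the winch; origin under its centre. Not part of the job.
- mount: loose round black rubber mount, 48 mm across with a stud on top, 46 mm high in all, standing beyond the winch; origin under its centre. Not part of the job.
- spanner: loose open-ended spanner, 160 mm long, lying flat beyond the winch; origin under its middle. Not part of the job.
- pad_carton: loose white and green carton 120 x 90 mm, 60 mm high, on the right; origin under its centre. Not part of the job.
- phone: loose white phone 145 x 70 x 9 mm, lying on the left; origin under its centre. Not part of the job.
- bottle: standing green drink bottle, 62 mm across, 200 mm high, on the left; origin under its centre. Not part of the job.
- plug_carton: loose white and orange carton 50 x 60 mm, 90 mm high, far right; origin under its centre. Not part of the job.

How it is judged:
On the way, in this order (a step that is already met when the one before it is completed fails the run):
1. the knob is pulled up until its pin is clear of the start notch (value of joint knob_lift above 0.005 m), for 0.1 s.
2. the pin has snapped fully down into the free-spool notch (value of joint knob above 0.7 rad and value of joint knob_lift below 0.002 m), for 0.2 s.
3. the drum's cross bar is pushed over the top to the far side (value of joint drum above 0.75 rad), for 0.2 s.
At the end, for the whole second after the job is handed in: The knob stands turned clockwise by more than 0.7 rad with its pin down in the free-spool notch (lift under 2 mm), and the drum rests (under 0.05 rad/s) with its cross bar past the top on the far side (drum turned more than 0.75 rad, the top being 0.61) (all of step 2 and value of joint drum above 0.75 rad and velocity of joint drum between -0.05 and 0.05 rad/s); the robot touches nothing.
It fails at once if the index pin is forced against the collar with more than 20 N (contact force between index_pin and collar above 20 N).
It fails at once if one of the other things on the counter is pushed away by more than 30 mm (distance of any of bearing, mount, spanner, pad_carton, phone, bottle, plug_carton from where it was at the start of the episode above 0.03 m).
It also fails if it takes over 58 s, if anything falls off the work surface, if the arm or the gripper's body presses on something with over 40 N, if the wrist force passes 120 N, or if a joint passes its speed limit or range.

## Working session

There is one attempt and no reset: what is moved stays moved. The work goes in short steps, Python scripts to look and compute and a shell command to move; the robot and the scene stay as the last step left them, time stands still between calls to the robot, and variables do not carry over. Pictures are saved under pics/ and viewed, and the job is handed in when it is done.

```bash
ls; mkdir -p pics; cat > h.py <<'E'
from bench import robot
import numpy as np, cv2, json
def snap(n,f):
    s=robot.snapshot(n); cv2.imwrite('pics/'+f+'.png',cv2.cvtColor(s['image'],cv2.COLOR_RGB2BGR))
    s2={k:(np.array(v).tolist() if k!='image' else None) for k,v in s.items()}
    json.dump(s2,open('pics/'+f+'.json','w')); return s
def load(f): return json.load(open('pics/'+f+'.json'))
def KP(s):
    K=np.array([[s['fx'],0,s['cx']],[0,s['fy'],s['cy']],[0,0,1.]]); R=cv2.Rodrigues(np.array(s['rvec'],float))[0]; t=np.array(s['tvec'],float).ravel()
    return K,R,t
def ray(s,u,v,z):
    K,R,t=KP(s); d=R.T@np.linalg.inv(K)@np.array([u,v,1.]); c=-R.T@t
    return c+d*(z-c[2])/d[2]
def proj(s,p):
    K,R,t=KP(s); q=K@(R@np.asarray(p,float)+t); return q[:2]/q[2]
E
python3 - <<'E'
from h import *
for n in ['side','top','wrist']:
    s=snap(n,n+'0'); K,R,t=KP(s); print(n,-R.T@t,s['fx'])
o=robot.get_obs()
for k,v in o.items(): print(k,np.round(v,4))
E
```

```text
pics
side [0.29073935 0.83141811 1.13240922] 489.5852383780721
top [ 0.41947972 -0.0103313   1.23804675] 491.0849683748633
wrist [ 0.25733354 -0.49259183  0.38304921] 371.0286122737095
time 0.15
joint_positions [-1.3321  0.0878  1.3719 -0.      1.6836 -0.1031]
qvel [ 0.0002 -0.0014 -0.0041 -0.0012 -0.0002 -0.0014]
joint_torque [ 4.00000e-04 -3.40643e+01 -3.02793e+01  7.19000e-02  3.05000e-02
 -1.00000e-04]
tool_pos [ 0.1842 -0.5178  0.2046]
ee_rot [-1.5706  0.0017 -1.229 ]
wrist_force [ 0.2464 -0.0883 -1.2764]
wrist_torque [ 0.0259 -0.0129 -0.0596]
width 0.0941
```

View pics/top0.png

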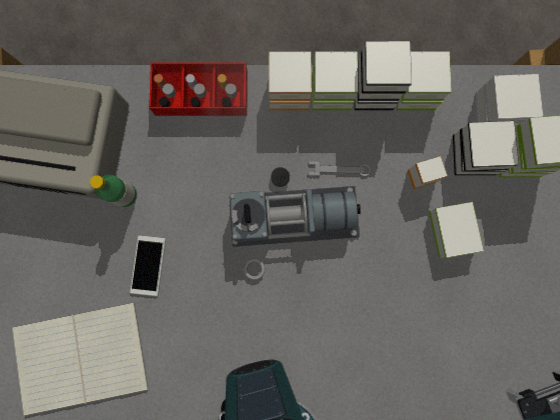

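View pics/side0.png

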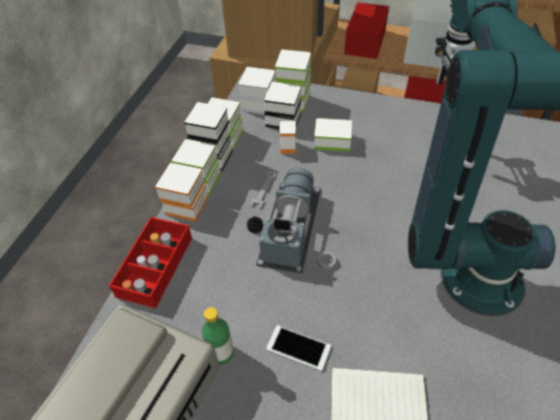

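View pics/wrist0.png

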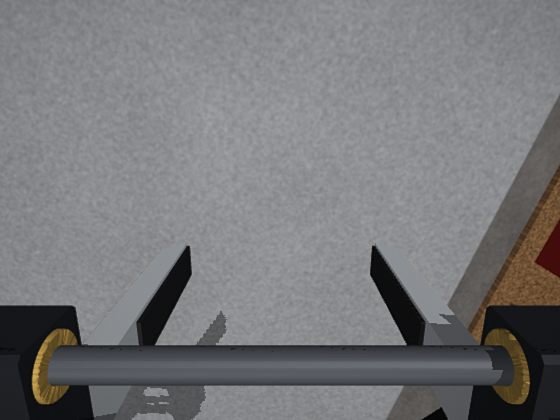

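The top view shows the winch with its gear case and knob near (248,213) and the motor at (335,210). The bearing is at (254,269), the mount at (280,177) and the spanner at (338,170).

```bash
python3 - <<'E'
import cv2
a=cv2.imread('pics/top0.png'); c=a[160:290,220:370]; cv2.imwrite('pics/topc.png',cv2.resize(c,None,fx=5,fy=4.6,interpolation=cv2.INTER_CUBIC) if 0 else cv2.resize(c,None,fx=4.6,fy=4.6,interpolation=cv2.INTER_CUBIC))
a=cv2.imread('pics/side0.png'); c=a[155:280,230:350]; cv2.imwrite('pics/sidec.png',cv2.resize(c,None,fx=4.6,fy=4.6,interpolation=cv2.INTER_CUBIC))
E
```

```text
(no output)
```

View pics/topc.png

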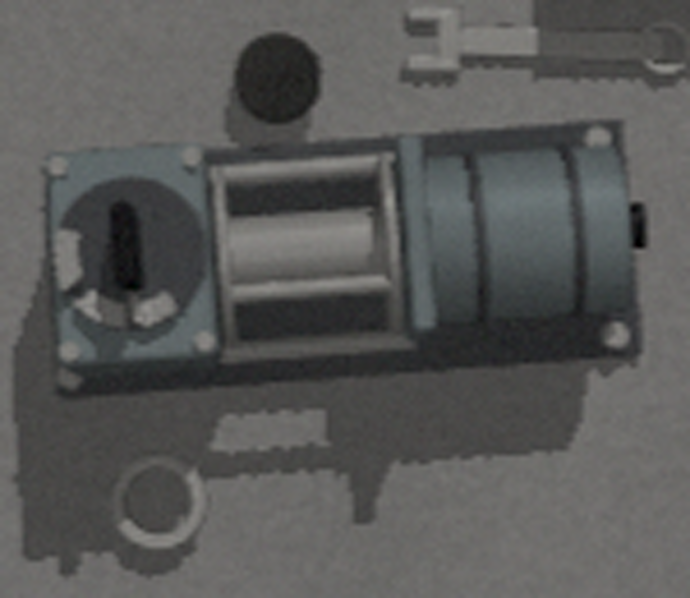

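View pics/sidec.png

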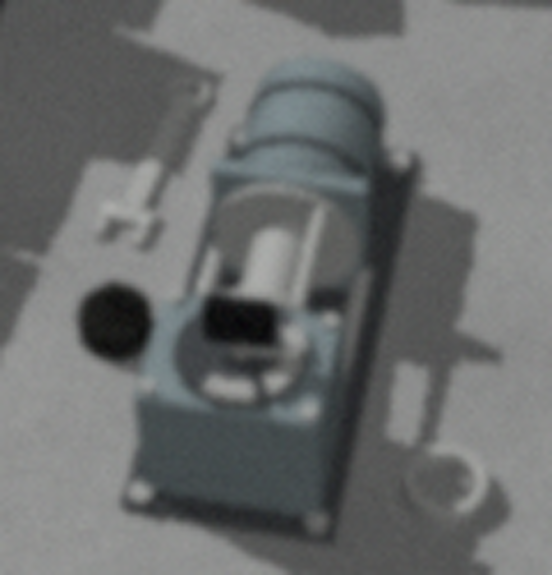

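```bash
cat > fit.py <<'E'
from h import *
from scipy.optimize import least_squares
st=load('top0'); ss=load('side0')
def m(c,o): return [o[0]+(c[0]+.5)/4.6-.5,o[1]+(c[1]+.5)/4.6-.5]
T=lambda c:m(c,(220,160)); S=lambda c:m(c,(230,155))
obs=[(st,T((48,156)),(.055,.130,.105)),(st,T((204,147)),(.055,.048,.105)),(st,T((217,352)),(-.055,.048,.105)),(st,T((62,361)),(-.055,.130,.105)),
(st,T((125,203)),(.021,.089,.153)),(st,T((126,290)),(-.021,.089,.145)),
(st,T((310,288)),(-.023,0,.094)),
(ss,S((137,403)),(.055,.130,.105)),(ss,S((325,420)),(-.055,.130,.105)),
(ss,S((240,308)),(0,.089,.150))]
def W(p,q):
    c,s=np.cos(p[2]),np.sin(p[2]); return np.array([p[0]+c*q[0]-s*q[1],p[1]+s*q[0]+c*q[1],q[2]])
def f(p): return np.concatenate([proj(s,W(p,q))-uv for s,uv,q in obs])
if __name__=='__main__':
    r=least_squares(f,[.5,0,0],loss='soft_l1'); print(r.x); print(np.round(r.fun.reshape(-1,2),1))
    for q in [(0,.089,.141),(-.023,0,.091),(-.039,.089,.11)]: print(q,W(r.x,q))
    for n,c,z in [('bearing',(157,503),.008),('mount',(278,78),.03)]: print(n,ray(st,*T(c),z))
    np.save('winch.npy',r.x)
E
python3 fit.py
```

```text
[ 0.54399112 -0.02209384  0.0865658 ]
[[-1.1 -0.1]
 [-0.  -1.2]
 [ 1.1  1.3]
 [-0.7  2.4]
 [-0.7 -0. ]
 [ 0.8  0.1]
 [ 0.3  0. ]
 [-0.9 -1.6]
 [-0.4  1. ]
 [ 0.  -0.7]]
(0, 0.089, 0.141) [0.53629638 0.06657291 0.141     ]
(-0.023, 0, 0.091) [ 0.52107724 -0.02408236  0.091     ]
(-0.039, 0.089, 0.11) [0.49744241 0.06320105 0.11      ]
bearing [0.41240625 0.05851953 0.008     ]
mount [ 0.641178   -0.00688435  0.03      ]
```

```bash
cat >> h.py <<'E'
from scipy.spatial.transform import Rotation as Ro
def go(p,yaw=None):
    o=robot.get_obs(); R=Ro.from_euler('xyz',o['ee_rot']).as_matrix()
    d=R.T@(np.array(p)-o['tool_pos'])*1000
    y0=np.arctan2(R[1,0],R[0,0]); 
    print('t',o['time'],'tcp',np.round(o['tool_pos'],4),'rot',np.round(o['ee_rot'],4),'F',np.round(o['wrist_force'],2),'T',np.round(o['wrist_torque'],3),'w',round(o['width'],4)); print('delta',np.round(d,1),'yaw',None if yaw is None else -(yaw-y0))
E
python3 - <<'E'
from h import *
go([.536,.067,.25],1.657)
E
```

```text
t 0.15 tcp [ 0.1842 -0.5178  0.2046] rot [-1.5706  0.0017 -1.229 ] F [ 0.25 -0.09 -1.28] T [ 0.026 -0.013 -0.06 ] w 0.0941
delta [-433.1  -44.6  527.4] yaw -2.886007829869865
```

```bash
python3 -m handwheel '[{"delta_pos":[-433,-45,527],"yaw":-2.886},{"delta_pos":[-433,-45,527],"yaw":-2.886},{"delta_pos":[-433,-45,527],"yaw":-2.886},{"delta_pos":[-433,-45,527],"yaw":-2.886},{"delta_pos":[-433,-45,527],"yaw":-2.886},{"delta_pos":[-433,-45,527],"yaw":-2.886},{"delta_pos":[-433,-45,527],"yaw":-2.886},{"delta_pos":[-433,-45,527],"yaw":-2.886},{"delta_pos":[-433,-45,527],"yaw":-2.886},{"delta_pos":[-433,-45,527],"yaw":-2.886},{"delta_pos":[-433,-45,527],"yaw":-2.886},{"delta_pos":[-433,-45,527],"yaw":-2.886}]'
python3 - <<'E'
from h import *
go([.536,.067,.25],1.657)
print(robot.get_obs()['joint_positions'])
E
```

```text
time: 1.35
tool_pos: [0.4933, -0.003, 0.2449]
ee_rot: [-1.571, 0.0, 0.577]
wrist_force: [0.3, -0.6, -0.4]
width: 0.0941
t 1.35 tcp [ 0.4933 -0.003   0.2449] rot [-1.5711e+00  2.0000e-04  5.7750e-01] F [ 0.26 -0.57 -0.44] T [ 0.013 -0.152 -0.004] w 0.0941
delta [74.  -5.1 35.3] yaw -1.0795297950875877
[-1.20827474e-01 -4.40760678e-02  1.42704446e+00 -3.43957335e-04
  1.75854569e+00 -6.98361915e-01]
```

```bash
python3 -m handwheel '[{"delta_pos":[73,-5,34],"yaw":-1.08},{"delta_pos":[73,-5,34],"yaw":-1.08},{"delta_pos":[73,-5,34],"yaw":-1.08},{"delta_pos":[73,-5,34],"yaw":-1.08},{"delta_pos":[73,-5,34],"yaw":-1.08},{"delta_pos":[73,-5,34],"yaw":-1.08},{"delta_pos":[73,-5,34],"yaw":-1.08},{"delta_pos":[73,-5,34],"yaw":-1.08},{"delta_pos":[73,-5,34],"yaw":-1.08}]'
python3 - <<'E'
from h import *
go([.536,.067,.25],1.657)
s=snap('wrist','w1'); K,R,t=KP(s); print(-R.T@t, R[2], s['fx'])
p=np.load('winch.npy')
from fit import W
for q in [(0,.089,.153),(.021,.089,.153),(-.021,.089,.153),(0,.089,.115),(-.036,.089,.105),(-.023,0,.096),(-.055,.13,.105),(-.055,.048,.105),(.055,.13,.105)]: print(q,proj(s,W(p,q)))
E
```

```text
time: 2.25
tool_pos: [0.5356, 0.063, 0.2495]
ee_rot: [-1.57, -0.0, 1.651]
wrist_force: [0.8, 0.2, 0.3]
width: 0.0938
t 2.25 tcp [0.5356 0.063  0.2495] rot [-1.5699 -0.      1.6508] F [0.76 0.15 0.29] T [ 0.043 -0.149 -0.036] w 0.0938
delta [ 3.9 -0.5 -0.7] yaw -0.006190804574980335
[0.45675412 0.0559345  0.42816683] [ 0.26700667  0.02134532 -0.96345826] 371.0286122737095
(0, 0.089, 0.153) [285.94826039 212.07987211]
(0.021, 0.089, 0.153) [286.02105155 237.68270653]
(-0.021, 0.089, 0.153) [285.87255454 185.45185736]
(0, 0.089, 0.115) [285.32355283 199.88074897]
(-0.036, 0.089, 0.105) [285.04631271 156.98661799]
(-0.023, 0, 0.096) [186.54952076 170.66398291]
(-0.055, 0.13, 0.105) [332.80588596 134.49970107]
(-0.055, 0.048, 0.105) [237.15931165 135.15223031]
(0.055, 0.13, 0.105) [329.15333825 253.85331459]
```

View pics/w1.png

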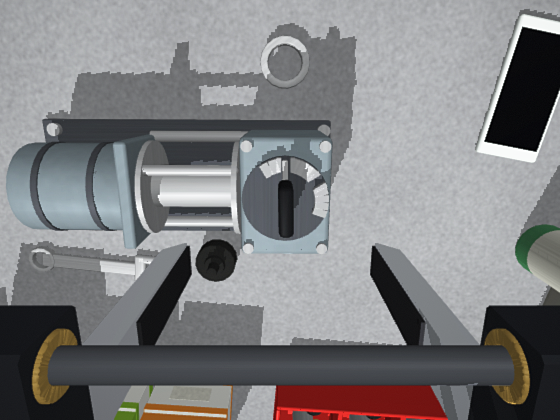

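The wrist view shows the knob wing at about (286,208), the pin toward (285,170), and the deck from (241,136) to (330,253). All of this is close to the predicted positions.

```bash
python3 - <<'E'
import cv2
a=cv2.imread('pics/w1.png'); c=a[125:265,215:345]; cv2.imwrite('pics/w1c.png',cv2.resize(c,None,fx=4.2,fy=4.2,interpolation=cv2.INTER_CUBIC))
E
```

```text
(no output)
```

View pics/w1c.png

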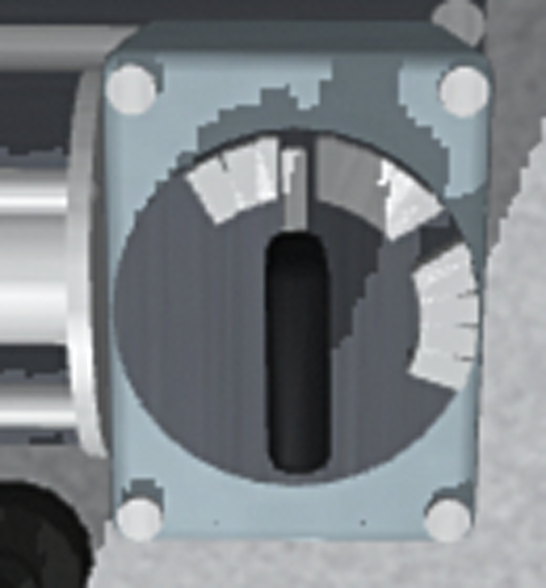

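The free-spool notch shows as the gap in the bright rim, between edges (388,240)–(440,208) and (413,270)–(457,245) in the crop. I'll measure its angle.

```bash
python3 - <<'E'
from h import *
from fit import W
p=np.load('winch.npy'); s=load('w1')
U=lambda c:(215+(c[0]+.5)/4.2-.5,125+(c[1]+.5)/4.2-.5)
# wing top centre
pts={'wingfar':(300,470,.153),'wingnear':(297,235,.153),'wl':(266,350,.153),'wr':(331,350,.153)}
for k,(a,b,z) in pts.items(): print(k,ray(s,*U((a,b)),z))
rim=[(188,180),(277,138),(317,142),(385,160),(440,208),(457,245),(477,300),(457,390)]
P=np.array([ray(s,*U(c),.115)[:2] for c in rim])
from scipy.optimize import least_squares
r=least_squares(lambda x:np.hypot(*(P-x).T)-.038,P.mean(0)); print('c',r.x,r.fun*1000)
c=r.x
print('model',W(p,(0,.089,.115)))
q=np.load('winch.npy')[2]
for n,cc in [('outA',(440,208)),('inA',(388,240)),('outB',(457,245)),('inB',(413,270)),('S_l',(277,138)),('S_r',(317,142)),('S_li',(277,200)),('S_ri',(317,203)),('pin',(294,150))]:
    z=.115 if n!='pin' else .1075
    d=ray(s,*U(cc),z)[:2]-c
    a=np.arctan2(d[1],d[0])-q; print(n,np.hypot(*d)*1000,(np.pi-a)%(2*np.pi))
E
```

```text
wingfar [0.55625115 0.06832822 0.153     ]
wingnear [0.51166086 0.06403711 0.153     ]
wl [0.53348916 0.06015856 0.153     ]
wr [0.53253858 0.07203719 0.153     ]
c [0.53776669 0.06601842] [-1.20420035  0.52984739 -0.15461139  0.5623786   0.2604379  -0.77334144
  0.20120918 -0.66522086]
model [0.53629638 0.06657291 0.115     ]
outA 38.26043790059454 0.8953253777909165
inA 26.00533110325326 0.8397422999508195
outB 37.226658558149396 1.119825293797216
inB 26.94798621137532 1.1485592423819477
S_l 38.52984738546348 6.199634315178716
S_r 37.84538861016589 0.1278755739703663
S_li 26.001783766242436 6.155974497953249
S_ri 25.58038494759609 0.1899409281527773
pin 34.86236228301062 0.0077667687744868985
```

```bash
python3 - <<'E'
from h import *
go([.536,.0663,.124],1.662)
E
```

```text
t 2.3 tcp [0.5357 0.063  0.2496] rot [-1.5700e+00  1.0000e-04  1.6502e+00] F [ 0.61 -0.23  0.23] T [ 0.017 -0.175  0.015] w 0.0939
delta [  3.3 125.6  -0.7] yaw -0.01181446444837464
```

```bash
python3 -m handwheel '[{"delta_pos":[3.3,30,-0.7],"yaw":-0.012},{"delta_pos":[3.3,70,-0.7],"yaw":-0.012},{"delta_pos":[3.3,105,-0.7],"yaw":-0.012},{"delta_pos":[3.3,125.5,-0.7],"yaw":-0.012},{"delta_pos":[3.3,125.5,-0.7],"yaw":-0.012},{"delta_pos":[3.3,125.5,-0.7],"yaw":-0.012}]'
python3 - <<'E'
from h import *
s=snap('wrist','w2')
go([.536,.0663,.124],1.662)
E
```

```text
time: 2.9
tool_pos: [0.5363, 0.0663, 0.1248]
ee_rot: [-1.571, 0.0, 1.663]
wrist_force: [-0.4, -0.4, 0.4]
width: 0.094
t 2.95 tcp [0.5372 0.0663 0.126 ] rot [-1.5732e+00  3.0000e-04  1.6626e+00] F [-0.67 -0.62  0.  ] T [ 0.085 -0.115  0.066] w 0.0943
delta [0.1 2.  1.2] yaw 0.0006274413028355408
```

View pics/w2.png

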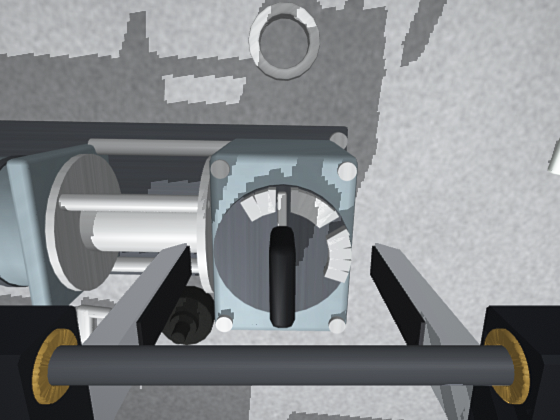

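```bash
python3 -m handwheel '[{"delta_pos":[0,0,0],"yaw":0},{"delta_pos":[0,0,0],"yaw":0},{"delta_pos":[0,0,0],"yaw":0},{"delta_pos":[0,0,0],"yaw":0},{"delta_pos":[0,0,0],"yaw":0},{"delta_pos":[0,0,0],"yaw":0}]' 190
python3 - <<'E'
from h import *
go([.536,.0663,.124],1.662)
E
```

```text
time: 3.55
tool_pos: [0.5363, 0.0663, 0.1245]
ee_rot: [-1.571, 0.0, 1.663]
wrist_force: [0.0, -0.4, -0.1]
width: 0.0493
t 3.55 tcp [0.5363 0.0663 0.1245] rot [-1.5709e+00  1.0000e-04  1.6630e+00] F [ 0.03 -0.45 -0.08] T [ 0.071 -0.176 -0.04 ] w 0.0493
delta [-0.   0.5  0.3] yaw 0.0009845309260994028
```

```bash
python3 -m handwheel '[{"delta_pos":[0,0,0],"yaw":0},{"delta_pos":[0,0,0],"yaw":0},{"delta_pos":[0,0,0],"yaw":0},{"delta_pos":[0,0,0],"yaw":0},{"delta_pos":[0,0,0],"yaw":0},{"delta_pos":[0,0,0],"yaw":0},{"delta_pos":[0,0,0],"yaw":0}]' 255
python3 - <<'E'
from h import *
go([.536,.0663,.124],1.662)
E
```

```text
time: 4.25
tool_pos: [0.5362, 0.0669, 0.1245]
ee_rot: [-1.571, -0.001, 1.663]
wrist_force: [-0.6, 1.7, 0.3]
width: 0.0121
t 4.25 tcp [0.5362 0.0669 0.1245] rot [-1.5709e+00 -1.0000e-03  1.6633e+00] F [-0.6   1.72  0.26] T [ 0.495 -0.068 -0.033] w 0.0121
delta [-0.6  0.5  0.3] yaw 0.0013069204104949605
```

```bash
python3 -m handwheel '[{"delta_pos":[0.5,-3,0],"yaw":0},{"delta_pos":[0.5,-6,0],"yaw":0},{"delta_pos":[0.5,-9,0],"yaw":0},{"delta_pos":[0.5,-9.5,0],"yaw":0},{"delta_pos":[0.5,-9.5,0],"yaw":0}]'
python3 - <<'E'
from h import *
go([.536,.0663,.124],1.662)
s=snap('wrist','w3')
E
```

```text
time: 4.75
tool_pos: [0.5361, 0.0669, 0.1334]
ee_rot: [-1.57, -0.0, 1.663]
wrist_force: [3.6, 2.0, -9.6]
width: 0.0115
t 4.75 tcp [0.5361 0.0669 0.1334] rot [-1.5701e+00 -1.0000e-04  1.6630e+00] F [ 3.65  1.98 -9.64] T [ 0.456 -0.952  0.052] w 0.0115
delta [-0.6  9.4  0.2] yaw 0.0010329663704611303
```

View pics/w3.png

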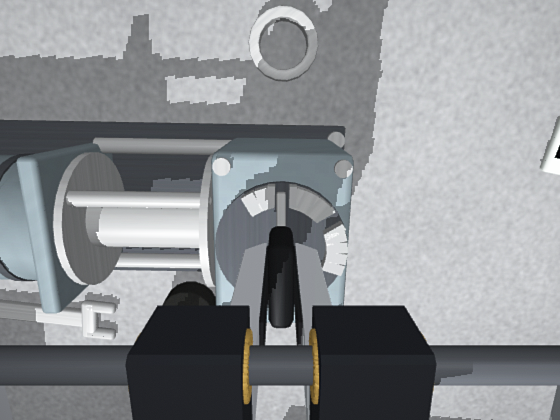

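```bash
python3 -m handwheel '[{"delta_pos":[0.3,0,-1],"yaw":0.1},{"delta_pos":[0.3,0,-1],"yaw":0.22},{"delta_pos":[0.3,0,-1],"yaw":0.34},{"delta_pos":[0.3,0,-1],"yaw":0.46},{"delta_pos":[0.3,0,-1],"yaw":0.58},{"delta_pos":[0.3,0,-1],"yaw":0.7},{"delta_pos":[0.3,0,-1],"yaw":0.78},{"delta_pos":[0.3,0,-1],"yaw":0.78}]'
python3 - <<'E'
from h import *
go([.536,.0663,.124],1.662)
s=snap('wrist','w4')
E
```

```text
time: 5.6
tool_pos: [0.5367, 0.0687, 0.1335]
ee_rot: [-1.568, -0.002, 0.882]
wrist_force: [3.4, 4.9, -10.2]
width: 0.012
t 5.6 tcp [0.5367 0.0687 0.1335] rot [-1.5682e+00 -1.5000e-03  8.8240e-01] F [  3.43   4.9  -10.23] T [ 1.018 -0.77   0.04 ] w 0.012
delta [-2.3  9.5 -1. ] yaw -0.7796234568233635
```

View pics/w4.png

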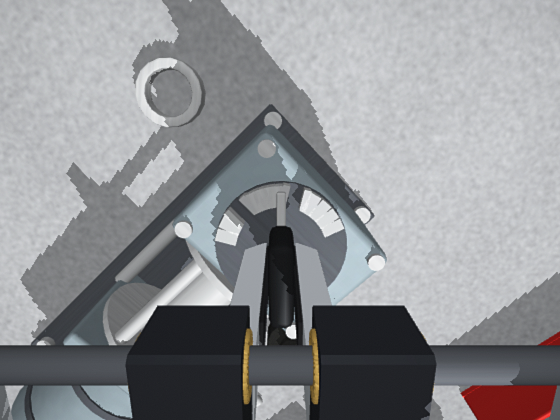

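```bash
python3 - <<'E'
import cv2
a=cv2.imread('pics/w4.png'); c=a[165:265,205:365]; cv2.imwrite('pics/w4c.png',cv2.resize(c,None,fx=5,fy=5,interpolation=cv2.INTER_CUBIC))
E
```

```text
(no output)
```

View pics/w4c.png

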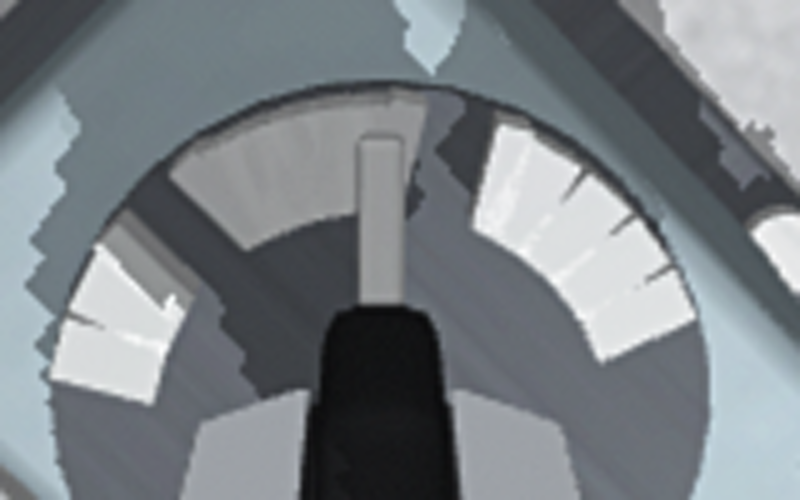

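```bash
python3 - <<'E'
from h import *
from scipy.optimize import least_squares
s=load('w4'); q=np.load('winch.npy')[2]
U=lambda c:(205+(c[0]+.5)/5-.5,165+(c[1]+.5)/5-.5)
P=np.array([ray(s,*U(c),.115)[:2] for c in [(172,175),(250,125),(330,105),(428,98),(500,120),(582,167),(660,238),(695,318)]])
r=least_squares(lambda x:np.hypot(*(P-x).T)-.038,P.mean(0)); c=r.x; print(c,r.fun*1000)
for n,cc,z in [('Ao',(428,98),.115),('Ai',(412,215),.115),('Bo',(500,120),.115),('Bi',(472,225),.115),('Sa',(172,175),.115),('Sai',(248,250),.115),('Sb',(100,245),.115),('Sbi',(190,295),.115),('p1',(381,140),.122),('p2',(381,300),.122)]:
    w=ray(s,*U(cc),z)[:2]; d=w-c; a=np.arctan2(d[1],d[0])-q; print(n,np.hypot(*d)*1000,((np.pi-a)+1)%(2*np.pi)-1,w)
E
```

```text
[0.53726051 0.06689003] [-0.50433149  0.06003726 -0.08571515  0.61913488  0.10684649 -0.32105003
  0.20868686 -0.42421627]
Ao 38.619134881273204 0.9076040626485518 [0.51094305 0.09515359]
Ai 25.34666285299513 0.9107687890401768 [0.52004652 0.08549465]
Bo 38.10684648627283 1.1219838477649802 [0.51781968 0.09966481]
Bi 25.992830844867722 1.1727411119663502 [0.52515115 0.08988983]
Sa 37.49566851242281 0.11743055267709668 [0.4997827  0.06804714]
Sai 25.73511306918946 0.16495430779217557 [0.51160443 0.0689053 ]
Sb 37.93912433825154 -0.18758425246423904 [0.5007382  0.05661882]
Sbi 26.569059561328526 -0.15637056507263658 [0.51147163 0.06049874]
p1 35.241311216188855 0.7748308356647104 [0.51004191 0.08927525]
p2 17.542336342305894 0.7747889482160053 [0.52371123 0.07803232]
```

```bash
python3 -m handwheel '[{"delta_pos":[0.4,0,-1.6],"yaw":0.08},{"delta_pos":[0.4,0,-1.6],"yaw":0.16},{"delta_pos":[0.4,0,-1.6],"yaw":0.24},{"delta_pos":[0.4,0,-1.6],"yaw":0.24},{"delta_pos":[0.4,0,-1.6],"yaw":0.24}]'
python3 - <<'E'
from h import *
go([.536,.0663,.124],1.662)
s=snap('wrist','w5')
a=cv2.imread('pics/w5.png'); c=a[165:265,205:365]; cv2.imwrite('pics/w5c.png',cv2.resize(c,None,fx=5,fy=5,interpolation=cv2.INTER_CUBIC))
E
```

```text
time: 6.15
tool_pos: [0.5373, 0.0691, 0.1332]
ee_rot: [-1.565, -0.0, 0.644]
wrist_force: [1.6, 6.8, -9.1]
width: 0.0117
t 6.15 tcp [0.5373 0.0691 0.1332] rot [-1.5649e+00 -2.0000e-04  6.4430e-01] F [ 1.56  6.79 -9.05] T [ 1.394 -0.419 -0.011] w 0.0117
delta [-2.7  9.2 -1.5] yaw -1.0177485468164658
```

View pics/w5c.png

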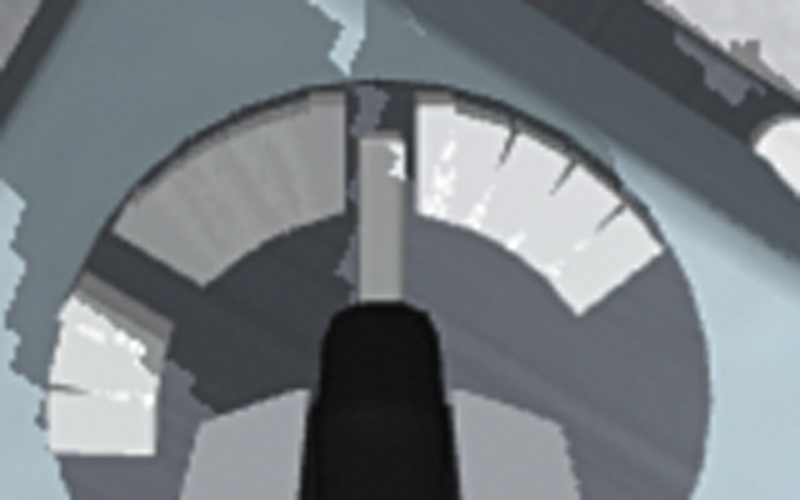

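The pin at x=381 is centred between the notch edges at 347 and 415. I'll relieve the side load, then lower gently and feel for the notch.

```bash
python3 -m handwheel '[{"delta_pos":[0.6,0,0.8],"yaw":0},{"delta_pos":[1.2,0,1.6],"yaw":0},{"delta_pos":[1.2,1,1.6],"yaw":0},{"delta_pos":[1.2,2,1.6],"yaw":0},{"delta_pos":[1.2,2.5,1.6],"yaw":0},{"delta_pos":[1.2,2.5,1.6],"yaw":0}]'
python3 - <<'E'
from h import *
go([.536,.0663,.124],1.662)
E
```

```text
time: 6.8
tool_pos: [0.5373, 0.0691, 0.1308]
ee_rot: [-1.568, 0.002, 0.643]
wrist_force: [-2.0, 5.7, -9.2]
width: 0.0117
t 6.8 tcp [0.5373 0.0691 0.1308] rot [-1.5677  0.0019  0.6432] F [-1.98  5.66 -9.2 ] T [ 0.97   0.246 -0.01 ] w 0.0117
delta [-2.8  6.8 -1.5] yaw -1.0187500531850855
```

```bash
python3 -m handwheel '[{"delta_pos":[0,0.6,0],"yaw":0},{"delta_pos":[0,1.2,0],"yaw":0},{"delta_pos":[0,1.8,0],"yaw":0},{"delta_pos":[0,1.8,0],"yaw":0}]'
python3 - <<'E'
from h import *
go([.536,.0663,.124],1.662)
E
```

```text
time: 7.2
tool_pos: [0.5373, 0.0691, 0.1292]
ee_rot: [-1.568, 0.002, 0.643]
wrist_force: [-1.5, 5.9, -8.2]
width: 0.0121
t 7.2 tcp [0.5373 0.0691 0.1292] rot [-1.5678  0.0019  0.6432] F [-1.49  5.88 -8.16] T [0.978 0.247 0.014] w 0.0121
delta [-2.8  5.2 -1.5] yaw -1.0187760777402532
```

```bash
python3 -m handwheel '[{"delta_pos":[0,0.7,0],"yaw":0},{"delta_pos":[0,1.4,0],"yaw":0},{"delta_pos":[0,2,0],"yaw":0},{"delta_pos":[0,2,0],"yaw":0}]'
python3 - <<'E'
from h import *
go([.536,.0663,.124],1.662)
E
```

```text
time: 7.6
tool_pos: [0.5373, 0.0691, 0.1274]
ee_rot: [-1.568, 0.002, 0.643]
wrist_force: [-2.6, 5.4, -8.4]
width: 0.0115
t 7.6 tcp [0.5373 0.0691 0.1274] rot [-1.5679  0.0018  0.6432] F [-2.65  5.41 -8.39] T [0.995 0.336 0.007] w 0.0115
delta [-2.8  3.4 -1.5] yaw -1.0187997797983497
```

```bash
python3 -m handwheel '[{"delta_pos":[0,0.7,0],"yaw":0},{"delta_pos":[0,1.4,0],"yaw":0},{"delta_pos":[0,2,0],"yaw":0},{"delta_pos":[0,2,0],"yaw":0}]'
python3 - <<'E'
from h import *
go([.536,.0663,.124],1.662)
E
```

```text
time: 8.0
tool_pos: [0.5374, 0.0691, 0.1256]
ee_rot: [-1.568, 0.002, 0.643]
wrist_force: [-2.7, 5.6, -7.8]
width: 0.012
t 8.0 tcp [0.5374 0.0691 0.1256] rot [-1.568   0.0017  0.6432] F [-2.73  5.63 -7.77] T [1.026 0.381 0.007] w 0.012
delta [-2.8  1.6 -1.4] yaw -1.018782577021381
```

```bash
python3 -m handwheel '[{"delta_pos":[0,0,0],"yaw":0},{"delta_pos":[0,0,0],"yaw":0},{"delta_pos":[0,0,0],"yaw":0},{"delta_pos":[0,0,0],"yaw":0},{"delta_pos":[0,0,0],"yaw":0}]' 120
python3 - <<'E'
from h import *
go([.5373,.0691,.20],0.643)
s=snap('wrist','w6')
E
```

```text
time: 8.5
tool_pos: [0.5392, 0.0681, 0.1264]
ee_rot: [-1.572, -0.001, 0.643]
wrist_force: [1.0, 0.3, -0.5]
width: 0.0477
t 8.5 tcp [0.5392 0.0681 0.1264] rot [-1.5722e+00 -9.0000e-04  6.4260e-01] F [ 0.95  0.25 -0.5 ] T [ 0.034 -0.112 -0.017] w 0.0477
delta [ -0.8 -73.6   1.8] yaw -0.0003517255566702904
```

View pics/w6.png

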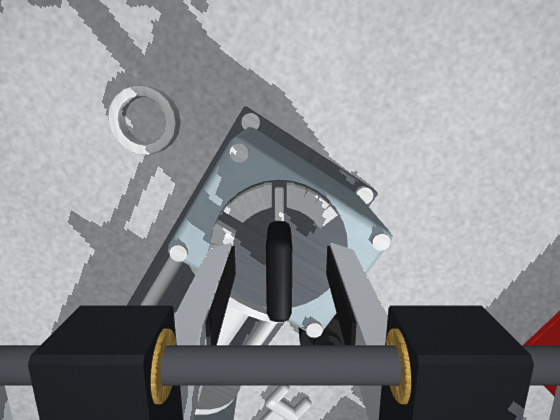

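```bash
python3 -m handwheel '[{"delta_pos":[-0.8,-10,1.8],"yaw":0},{"delta_pos":[-0.8,-40,1.8],"yaw":0},{"delta_pos":[-0.8,-75,1.8],"yaw":0},{"delta_pos":[-0.8,-84,1.8],"yaw":0},{"delta_pos":[-0.8,-84,1.8],"yaw":0}]' 120
python3 - <<'E'
from h import *
go([.4713,-.028,.21],1.657)
s=snap('wrist','w7')
a=cv2.imread('pics/w7.png'); c=a[115:265,185:365]; cv2.imwrite('pics/w7c.png',cv2.resize(c,None,fx=4,fy=4,interpolation=cv2.INTER_CUBIC))
E
```

```text
time: 9.05
tool_pos: [0.5381, 0.0696, 0.2121]
ee_rot: [-1.574, -0.004, 0.643]
wrist_force: [-0.3, -0.1, -0.5]
width: 0.0497
t 9.05 tcp [0.5381 0.0696 0.2121] rot [-1.5738 -0.004   0.643 ] F [-0.3  -0.06 -0.54] T [-0.044 -0.158  0.001] w 0.0497
delta [-111.9    1.8  -38. ] yaw -1.013962769160209
```

View pics/w7c.png

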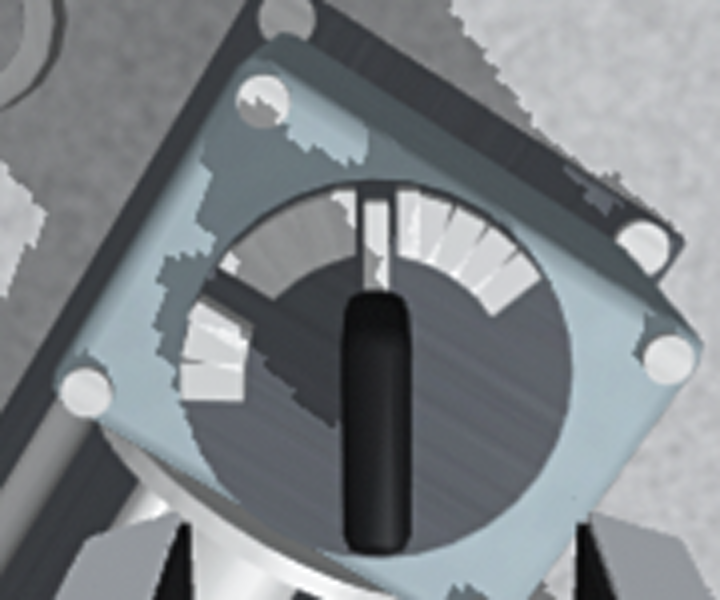

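The pin, at about (376,240) in the crop, lies in the free-spool notch between the two rim segments. Next I'll close the fingers and move in front of the drum.

```bash
python3 -m handwheel '[{"delta_pos":[-112,2,-38],"yaw":-1.014},{"delta_pos":[-112,2,-38],"yaw":-1.014},{"delta_pos":[-112,2,-38],"yaw":-1.014},{"delta_pos":[-112,2,-38],"yaw":-1.014},{"delta_pos":[-112,2,-38],"yaw":-1.014},{"delta_pos":[-112,2,-38],"yaw":-1.014},{"delta_pos":[-112,2,-38],"yaw":-1.014},{"delta_pos":[-112,2,-38],"yaw":-1.014},{"delta_pos":[-112,2,-38],"yaw":-1.014}]' 255
python3 - <<'E'
from h import *
go([.4713,-.028,.085],1.657)
s=snap('wrist','w8')
E
```

```text
time: 10.0
tool_pos: [0.4693, -0.0279, 0.2059]
ee_rot: [-1.568, -0.001, 1.654]
wrist_force: [1.2, 0.4, 1.2]
width: 0.0002
t 10.0 tcp [ 0.4693 -0.0279  0.2059] rot [-1.5677e+00 -7.0000e-04  1.6542e+00] F [1.22 0.44 1.17] T [ 0.067 -0.109  0.028] w 0.0002
delta [ -0.3 120.9  -2.3] yaw -0.0027575261959931208
```

View pics/w8.png

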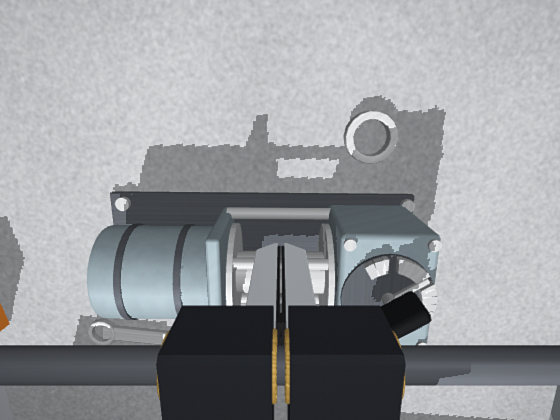

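```bash
python3 - <<'E'
from h import *
from fit import T
st=load('top0'); p=np.load('winch.npy'); w8=load('w8'); w1=load('w1')
def wx(s,uv,z):
    d=ray(s,*uv,z)[:2]-np.array([.546,-.0215]); return 1000*(np.cos(p[2])*d[0]+np.sin(p[2])*d[1])
for z in [.01,.03,.05,.07,.09,.1]:
    print(z,'near', [round(wx(s,u,z),1) for s,u in [(st,T((310,345))),(w8,(280,213)),(w1,(195,135))]],'cross',[round(wx(s,u,z),1) for s,u in [(st,T((310,288))),(w1,(190,171))]],'far',[round(wx(s,u,z),1) for s,u in [(st,T((310,170))),(w1,(190,222))]])
E
```

```text
0.01 near [np.float64(-48.6), np.float64(-46.5), np.float64(-50.1)] cross [np.float64(-17.6), np.float64(-9.8)] far [np.float64(47.1), np.float64(51.1)]
0.03 near [np.float64(-49.8), np.float64(-52.3), np.float64(-51.7)] cross [np.float64(-19.4), np.float64(-13.3)] far [np.float64(44.3), np.float64(44.7)]
0.05 near [np.float64(-51.1), np.float64(-58.1), np.float64(-53.2)] cross [np.float64(-21.1), np.float64(-16.8)] far [np.float64(41.5), np.float64(38.3)]
0.07 near [np.float64(-52.3), np.float64(-64.0), np.float64(-54.7)] cross [np.float64(-22.9), np.float64(-20.2)] far [np.float64(38.7), np.float64(31.9)]
0.09 near [np.float64(-53.5), np.float64(-69.8), np.float64(-56.3)] cross [np.float64(-24.6), np.float64(-23.7)] far [np.float64(35.9), np.float64(25.6)]
0.1 near [np.float64(-54.2), np.float64(-72.7), np.float64(-57.0)] cross [np.float64(-25.5), np.float64(-25.4)] far [np.float64(34.5), np.float64(22.4)]
```

```bash
python3 -m handwheel '[{"delta_pos":[0,35,0],"yaw":0},{"delta_pos":[0,80,0],"yaw":0},{"delta_pos":[0,110,0],"yaw":0},{"delta_pos":[0,116,0],"yaw":0},{"delta_pos":[0,116,0],"yaw":0},{"delta_pos":[0,116,0],"yaw":0}]'
python3 - <<'E'
from h import *
go([.552,-.021,.085],1.657)
E
```

```text
time: 10.65
tool_pos: [0.4714, -0.0283, 0.0936]
ee_rot: [-1.574, 0.001, 1.657]
wrist_force: [-0.7, -0.7, 0.1]
width: 0.0003
t 10.65 tcp [ 0.4714 -0.0283  0.0936] rot [-1.5738e+00  9.0000e-04  1.6566e+00] F [-0.72 -0.68  0.14] T [ 0.05  -0.194  0.009] w 0.0003
delta [  0.4   8.8 -80.9] yaw -0.000440000113807848
```

```bash
python3 -m handwheel '[{"delta_pos":[0,9,0],"yaw":0},{"delta_pos":[0,9,-10],"yaw":0},{"delta_pos":[0,9,-20],"yaw":0},{"delta_pos":[0,9,-27],"yaw":0},{"delta_pos":[0,9,-34],"yaw":0},{"delta_pos":[0,9,-40],"yaw":0},{"delta_pos":[0,9,-46],"yaw":0},{"delta_pos":[0,9,-46],"yaw":0}]'
python3 - <<'E'
from h import *
go([.552,-.021,.085],1.657)
E
```

```text
time: 11.45
tool_pos: [0.5155, -0.0242, 0.0829]
ee_rot: [-1.568, 0.0, 1.657]
wrist_force: [-3.6, -0.8, 2.6]
width: 0.0005
t 11.45 tcp [ 0.5155 -0.0242  0.0829] rot [-1.5683e+00  2.0000e-04  1.6570e+00] F [-3.63 -0.79  2.61] T [-0.034  0.554 -0.076] w 0.0005
delta [  0.1  -2.2 -36.6] yaw 3.5953873066985054e-05
```

```bash
python3 -m handwheel '[{"delta_pos":[0,-2,-6],"yaw":0},{"delta_pos":[0,-2,-12],"yaw":0},{"delta_pos":[0,-2,-18],"yaw":0},{"delta_pos":[0,-2,-23],"yaw":0},{"delta_pos":[0,-2,-28],"yaw":0},{"delta_pos":[0,-2,-33],"yaw":0},{"delta_pos":[0,-2,-38],"yaw":0},{"delta_pos":[0,-2,-38],"yaw":0},{"delta_pos":[0,-2,-38],"yaw":0}]'
python3 - <<'E'
from h import *
go([.552,-.021,.085],1.657)
s=snap('wrist','w9'); s=snap('top','t9')
E
```

```text
time: 12.35
tool_pos: [0.5538, -0.0206, 0.0842]
ee_rot: [-1.57, -0.0, 1.657]
wrist_force: [-2.6, -0.5, -1.6]
width: 0.0003
t 12.35 tcp [ 0.5538 -0.0206  0.0842] rot [-1.5703e+00 -4.0000e-04  1.6571e+00] F [-2.63 -0.45 -1.61] T [ 0.102  0.405 -0.026] w 0.0003
delta [-0.2 -0.8  1.8] yaw 0.00012055824323242703
```

View pics/w9.png

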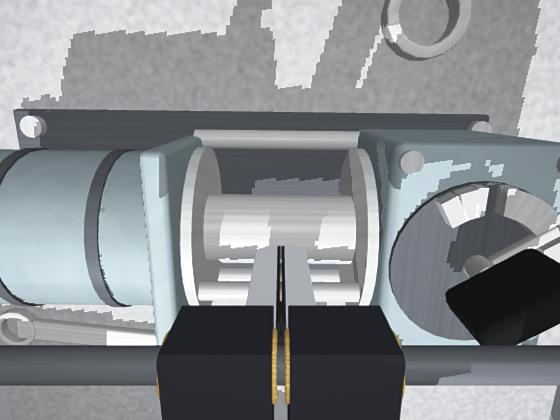

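```bash
python3 -m handwheel '[{"delta_pos":[0,0,8],"yaw":0},{"delta_pos":[0,0,25],"yaw":0},{"delta_pos":[0,0,55],"yaw":0},{"delta_pos":[0,-30,85],"yaw":0},{"delta_pos":[0,-80,100],"yaw":0},{"delta_pos":[0,-130,130],"yaw":0},{"delta_pos":[0,-130,180],"yaw":0},{"delta_pos":[0,-130,180],"yaw":0},{"delta_pos":[0,-130,180],"yaw":0},{"delta_pos":[0,-130,180],"yaw":0}]'
python3 - <<'E'
from h import *
go([.552,-.021,.085],1.657)
s=snap('wrist','w10'); s=snap('top','t10'); s=snap('side','s10')
a=cv2.imread('pics/t10.png'); c=a[160:290,220:370]; cv2.imwrite('pics/t10c.png',cv2.resize(c,None,fx=4.6,fy=4.6,interpolation=cv2.INTER_CUBIC))
a=cv2.imread('pics/s10.png'); c=a[155:280,230:350]; cv2.imwrite('pics/s10c.png',cv2.resize(c,None,fx=4.6,fy=4.6,interpolation=cv2.INTER_CUBIC))
E
```

```text
time: 13.45
tool_pos: [0.3752, -0.0364, 0.2146]
ee_rot: [-1.573, 0.0, 1.657]
wrist_force: [0.2, -0.1, 0.1]
width: 0.0005
t 13.45 tcp [ 0.3752 -0.0364  0.2146] rot [-1.5726e+00  3.0000e-04  1.6569e+00] F [ 0.16 -0.14  0.11] T [ 0.092 -0.069  0.016] w 0.0005
delta [ 1.000e-01  1.299e+02 -1.773e+02] yaw -5.1188789272238466e-05
```

View pics/t10c.png

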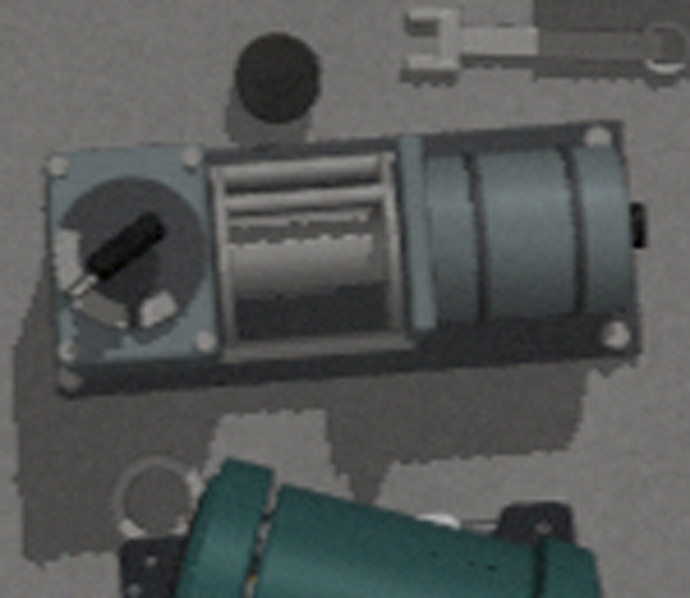

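View pics/s10c.png

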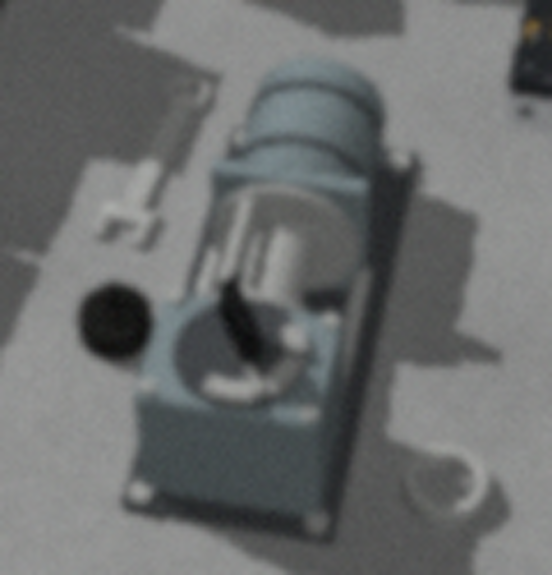

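View pics/w10.png

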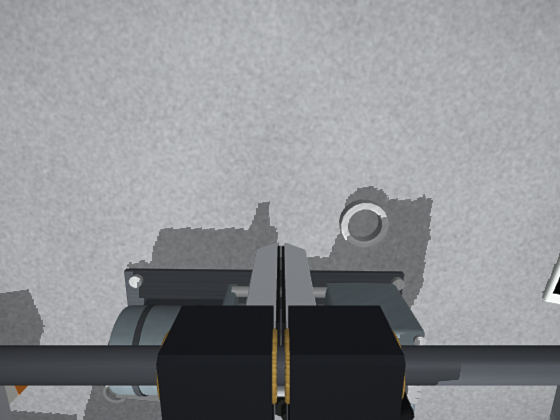

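```bash
python3 - <<'E'
from h import *
from fit import T
from scipy.optimize import least_squares
p=np.load('winch.npy')
def W(x,z,y=0):
    c,s=np.cos(p[2]),np.sin(p[2]); return [.546+c*x-s*y,-.0215+s*x+c*y,z]
for f,v in [('top0',288),('t10',198)]:
    s=load(f); uv=T((310,v))
    g=np.linspace(-1.5,1.5,601); e=[abs(proj(s,W(.04*np.sin(a),.058+.04*np.cos(a)+.0))[1]-uv[1]) for a in g]
    i=np.argmin(e); print(f,'phi',g[i],'drum',g[i]+.61)
# knob wing in top view
for f,a,b in [('top0',(125,203),(133,290)),('t10',(160,218),(93,270))]:
    s=load(f); d=ray(s,*T(a),.15)-ray(s,*T(b),.15); print(f,'wing len',np.hypot(*d[:2]),'ang',np.arctan2(d[1],d[0]))
a=cv2.imread('pics/top0.png').astype(int);b=cv2.imread('pics/t10.png').astype(int)
d=abs(a-b).max(2)>40; n,l,st,c=cv2.connectedComponentsWithStats(d.astype(np.uint8))
print([list(map(int,x)) for x in st[1:] if x[4]>8])
E
```

```text
top0 phi -0.66 drum -0.050000000000000044
t10 phi 0.5699999999999998 drum 1.1799999999999997
top0 wing len 0.0425816859379009 ang 0.09938206259993207
t10 wing len 0.040992803487099806 ang -0.905223421202447
[[269, 200, 34, 6, 119], [244, 205, 5, 4, 12], [251, 209, 4, 6, 13], [270, 208, 31, 5, 104], [235, 217, 7, 7, 12], [271, 220, 34, 5, 83], [273, 258, 11, 5, 16], [219, 262, 132, 158, 9176], [516, 372, 44, 48, 1053], [262, 379, 5, 8, 17], [554, 402, 6, 4, 16], [301, 410, 9, 10, 46], [185, 414, 28, 6, 100]]
```

The drum is at about 1.18 rad, the knob at about 1.0 rad, and the loose objects look unmoved. Handing in.

```bash
python3 - <<'E'
from h import *
s=snap('top','t11')
a=cv2.imread('pics/t10.png').astype(int);b=cv2.imread('pics/t11.png').astype(int); print(abs(a-b)[180:260,220:370].max())
go([.55,0,.1]); print(robot.close_job())
E
```

```text
30
t 13.65 tcp [ 0.3749 -0.0363  0.2136] rot [-1.5688e+00 -7.0000e-04  1.6574e+00] F [-0.32  0.54  0.49] T [ 0.055 -0.185 -0.018] w 0.0008
delta [  20.9  113.3 -177.8] yaw None
the job is handed in; nothing more can be done
None
```

I put the winch into free spool, pushed the drum's cross bar over to the far side, and handed the job in at 13.65 s. No verdict was reported.

**What I did:** I gripped the knob wing, lifted it about 9 mm and turned it clockwise by about 1.02 rad of tool turn. The wrist camera showed the pin centred over the free-spool notch. I lowered it in small steps until the lift read about 1 mm, and the wrist force showed only the spring's pull, with no resistance from the rim. Then I opened the fingers so the pin could drop the last millimetre. With the fingers closed, I pushed the cross bar over the top using about 3 N and backed away.

**Last checks:**
- **Knob:** the wing has turned about 1.0 rad from its starting direction. The wrist picture shows the pin in the free-spool notch.
- **Drum:** the cross bar is at about 1.18 rad, on the far side. The last two top pictures differed by no more than 30 grey levels around the winch, which I took as noise.
- **Other things:** the top view shows no change at the mount, spanner, phone, bottle or cartons. The arm partly hides the bearing there, but the wrist view shows it clear of the fingers.
- **Contact:** the arm is clear, with wrist forces at noise level.

**Not confirmed or in disagreement:**
- **Pin seating:** I did not measure the final lift after letting go. That the pin is fully home rests on the 1 mm reading before release, the picture and the drum turning freely.
- **Knob position:** the gripped knob pulled the tool 2–3 mm in y away from the position I had measured with the camera. It put up to 7 N of side force on the wrist while the knob was gripped, and this went away on release.

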